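# Hold the disc cleaner's lid at its balance point with the lift rod

## Robot

A 6-joint arm with a two-finger parallel gripper is mounted at the origin on the work surface. World frame = base frame: x ahead of the robot, y to its left, z up, the work surface at z = 0. Lengths are in m, angles in rad, forces in N, time in s.
With the tool pointing down it reaches from about 0.3 to 0.875 m from the base axis. Payload 6.4 kg.
Tool frame: the origin (TCP) lies at the very end of the fingers, on their centre line; the grasp point (between the pads) lies 19 mm behind it (ctrl.hold_point_z is the distance from the TCP to the grasp point, in m); y points along the fingers, x is the direction in which the jaws open and shut, and the axes are right-handed (so a half turn about y gives the same grasp; the last joint's range is limited). The gripper opens to 85 mm and grips with 20 to 120 N. Pads are 22 mm wide; open, the fingers measure 114 mm over their backs; the gripper's body (76 mm by 85 mm) begins 54 mm behind the grasp point. The pads swing forward as they close: fully open they stand 13 mm farther back than shut.
Start: joints at [-1.503, 0.181, 1.607, -0, 1.354, -0.206], TCP at [0.155, -0.554, 0.231] pointing down, gripper open.
Joint ranges: [-2.99, 2.99], [-0.89, 2.07], [0.3, 2.58], [-1.14, 4.28], [0, 2.63], [-3.12, 3.12]. Speed limits (rad/s): [2.57, 2.57, 3.01, 3.14, 3.14, 3.14].

## Interface

Orientations are given as a unit quaternion [w, x, y, z].
In Python, from bench import ctrl, imaging gives the robot as it stands.
- The arm moves only by the shell command python3 -m jog 'ROWS'. ROWS is JSON, a list of rows, each a list of 3 entries, a list of its own where there are three numbers: the shift along the tool's x, y, z in cm, then the turn, a rotation vector about the tool's x, y, z in rad, then the finger opening in cm, from 0 to 8.54. A call has 1 to 12 rows; each row shifts and turns the pose as measured when the row begins, along the tool's axes as they then stand; what a row does not reach is not made up. A row lasts 1/12 s, in which the tool goes at most 41.7 mm and 7.16 degrees, less where a joint would pass 70% of its speed; a pose out of reach is approached as far as the arm can. A call is refused whole if a number of a shift passes 4.17 or a number of a turn 0.125, either way. A call with a gripper value outside its range is refused whole. The fingers move at their own pace and stop on an object; the grip force is fixed at half the most. Time passes only in rows, so rows that do not move let the fingers close. It gives the time, the measured TCP pose, the force and the opening at its end, in the units of the state.
- ctrl.get_obs(): the state, without advancing time (a new reading comes with each control period).
- imaging.camera(name): name is "scene" or "top" or "wrist"; returns a dict with "frame" (384x512x3 uint8, red, green, blue), "depth" (384x512 float32, m along the optical axis (not along the pixel's ray), 0 where there is no reading), "K" (3x3 intrinsics, pixels), "R" (3x3) and "t" (3): a world point X has camera coordinates R X + t. Camera axes: x right, y down, z forward; pixel columns grow to the right and rows downward; lengths in m; the calibration is good to about 2 mm. A picture is of the moment at which its call begins.
- ctrl.hand_in(): hands the job in, once; it reports no verdict.
The state is a dict: "time_s": time; "q": joint angles; "dq": joint speeds; "joint_efforts": joint torques, N m; "eef_pos": TCP position; "eef_rot": TCP orientation; "wrist_force": force on the tool from outside, world axes, zero at the start; "torque": the same for the moment, N m; "opening": opening from 0.0 (shut) to 1.0 (fully open).
Only numpy, scipy, OpenCV 4.12 (cv2) and the standard library are available. Lean on these libraries where they do the work, as an engineer would, in place of code of your own. Each camera call takes 0.05 s, during which the arm holds its last target. There are 200 camera calls.

## Task

The lid of the low disc cleaner on the desk has lost its stay and must be held straight up, where it balances over its hinge, without the gripper touching it. Draw the steel lift rod (the tallest item, thick black handle) up out of the wooden desk stand, put its shaft down through the lid's wire pull loop, between loop bar and lid, and swing the lid up to the balance point without letting it fall over backwards. Finish while holding: keep the rod gripped, its shaft well down in the loop and the lid steady and upright with only a light touch, and leave everything else on the desk where it is.

Things in the scene. Friction and masses are not known exactly. Their poses are not given: they have to be found in the camera images.
- machine: disc cleaner, a fixed low grey box 210 (x) x 190 (y) x 52 mm high with a disc lying in it; origin under its centre on the desk, its own x points from its front edge to its hinge edge, z up. Its lid is hinged near the +x edge along y. It does not move when pushed.
- hinge (a point): middle of the lid's hinge line: 80 mm along the machine's +x from its origin, 56 mm above the desk; the line runs along the machine's y. Lid: grey panel 155 mm from hinge to free edge, 180 wide, 8 thick (hinge line in mid-thickness), 0.35 kg +-30 %. Hinge nearly free, damping 0.06 N m s/rad; raising the lid with the rod takes 1 to 3 N
- lid (a joint): lean of the lid in rad: 0 is straight up, the balance point; negative leans towards the machine's front (its -x), positive leans backwards (+x). It starts at rest on a stop at -0.77 (half open) and falls back there if let go short of the balance point; beyond 0 it falls over backwards to a stop at 0.73
- loop (a point): middle of the bar of the lid's wire pull loop, on its outer face near the free edge. Bar 8 mm thick, parallel to the hinge, 140 mm from it along the panel, centre 28 mm off the panel's mid-plane: 20 mm free gap between bar and panel; 72 mm clear between the loop's two legs. Axes: x along the panel towards the hinge, y along the bar, z out of the outer face
- rod: lift rod, 150 mm long, loose, stands upright in one of the three holes of the stand: a 10 mm round steel shaft with a rounded end below, and a 20 mm round black handle over its upper 64 mm (86 to 150 mm above the lower end). Origin at its lower end, z along it towards the handle. About 70 g. It starts 15 mm above the desk.
- loop_way (a point): a point fixed to the machine where the loop bar's middle lies with the lid straight up: 28 mm to the machine's +x of the hinge, 140 mm above it. At rest (-0.77) the bar is 77 mm to -x of the hinge and 120 mm above it; enter the gap from above on the bar's -x side; pushing the rod along the machine's +x against the bar raises the lid. Upright, the rod has 10 mm play in the gap
- rod_tip (a point): the lower end of the rod's shaft (same point as the rod's origin)
- stand: fixed wooden desk stand, a block 60 (x) x 160 (y) x 75 mm high, origin under its centre; three upright 12.5 mm square holes 60 mm deep, in a row along its y at -55, 0 and +55 mm. Rod, marker and brush stand in them in any order.
- marker: grey marker with a 16 mm black cap, 108 mm long, in another hole of the stand; leave alone. Origin at its lower end.
- brush: thin brush with wooden shaft and 12 mm black top, 122 mm long, in another hole of the stand; leave alone. Origin at its lower end.
- cases: stack of four black disc cases 190 x 135 x 57 mm, leave alone; origin under its centre
- mug: white mug, 80 mm across, 90 high, leave alone; origin under its centre
- stapler: black stapler 135 x 36 x 47 mm, leave alone; origin under its centre
There are look-alikes about, which are no part of the job. Leave any green, purple or white look-alike of the rod alone.

How it is judged:
On the way, in this order (a step that is already met when the one before it is completed fails the run):
1. the rod is gripped and clear of the stand, the lid still at rest (height (world z) of rod_tip above 0.08 m and contact force between the fingers and rod above 1 N and value of joint lid below -0.67 rad), for 0.2 s.
2. the rod, in the gripper, lifts the lid by its loop (value of joint lid between -0.57 and -0.12 rad and contact force between rod and lid above 0.1 N and contact force between the fingers and rod above 1 N).
At the end, for the whole second after the job is handed in: lid still (under 0.05 rad/s) and within 0.1 rad of upright; the gripped rod is in the loop between bar and lid, its end 8 mm or more past the bar's centre, pressing under 4 N; gripper and arm off the lid; other things within 25 mm of their start (value of joint lid between -0.1 and 0.1 rad and velocity of joint lid between -0.05 and 0.05 rad/s and contact force between the fingers and rod above 1 N and x of rod_tip in the frame of loop above 0.008 m and z of rod_tip in the frame of loop between -0.028 and 0 m and y of rod_tip in the frame of loop between -0.04 and 0.04 m and contact force between rod and lid below 4 N and contact force between each of the arm, the fingers and lid below 0.3 N and distance of each of marker, brush, cases, mug, stapler from where it was at the start of the episode below 0.025 m); the arm keeps its last pose, push and grip.
It fails at once if the lid falls over backwards (beyond 0.33 rad) (value of joint lid above 0.33 rad).
It fails at once if the gripper or arm touches the lid (contact force between any of the fingers, the arm and lid above 1 N).
It fails at once if another thing is moved more than 25 mm (distance of any of marker, brush, cases, mug, stapler from where it was at the start of the episode above 0.025 m).
It also fails if it takes over 45 s, if anything falls off the work surface, if the arm or the gripper's body presses on something with over 40 N, if the wrist force passes 120 N, or if a joint passes its speed limit or range.

## Working session

There is one attempt and no reset: what is moved stays moved. The work goes in short steps, Python scripts to look and compute and a shell command to move; the robot and the scene stay as the last step left them, time stands still between calls to the robot, and variables do not carry over. Pictures are saved under pics/ and viewed, about 8 in all and at most 12, crops included, and the job is handed in when it is done.

```bash
ls; mkdir -p pics
cat > h.py <<'E'
import numpy as np,cv2
from bench import ctrl,imaging
def cam(n):
    return imaging.camera(n)
def pts(c):
    d=c['depth'];v,u=np.mgrid[:d.shape[0],:d.shape[1]]
    K=c['K'];P=np.stack([(u-K[0,2])/K[0,0]*d,(v-K[1,2])/K[1,1]*d,d],-1)
    W=(P-c['t'])@c['R'];W[d==0]=np.nan
    return W
def save(im,f): cv2.imwrite(f,cv2.cvtColor(im,cv2.COLOR_RGB2BGR))
E
python3 - <<'E'
from h import *
a=cam('scene');b=cam('top')
np.savez('s.npz',W=pts(a),f=a['frame']);np.savez('t.npz',W=pts(b),f=b['frame'])
save(a['frame'],'pics/scene.png');save(b['frame'],'pics/top.png')
o=ctrl.get_obs();print(o)
for c in (a,b): print(c['K'],c['R'],-c['R'].T@c['t'])
E
```

```text
pics
{'time_s': 0.1, 'q': array([-1.50330224e+00,  1.81477481e-01,  1.60788172e+00,  2.91535447e-05,
        1.35379634e+00, -2.06311614e-01]), 'dq': array([-0.00062324, -0.00094731, -0.00197973, -0.00152695, -0.00043038,
        0.00020452]), 'joint_efforts': array([ 1.91768545e-04, -4.45881200e+01, -3.52236485e+01, -3.86706224e-04,
        4.14438400e-03, -1.21193449e-05]), 'eef_pos': array([ 0.15546468, -0.55308493,  0.23048091]), 'eef_rot': array([ 0.56398149, -0.56313451,  0.42744065, -0.42673047]), 'wrist_force': array([-0.03594597,  0.29243685,  0.5866503 ]), 'torque': array([-0.02476589, -0.02496073, -0.03023028]), 'opening': 0.9988991012671424}
[[403.65855986   0.         261.99744506]
 [  0.         403.65855986 192.20660905]
 [  0.           0.           1.        ]] [[-0.49071514  0.87119758  0.01460893]
 [ 0.68655422  0.3969271  -0.60917336]
 [-0.53650904 -0.28890077 -0.79290251]] [1.11097255 0.26388549 0.98422266]
[[373.30103007   0.         260.60583805]
 [  0.         373.30103007 193.42174308]
 [  0.           0.           1.        ]] [[ 0.01348439 -0.99987545  0.00820107]
 [-0.98033988 -0.01483476 -0.19675784]
 [ 0.196855   -0.00538668 -0.98041782]] [ 0.30420599 -0.02199751  1.31094606]
```

View pics/scene.png

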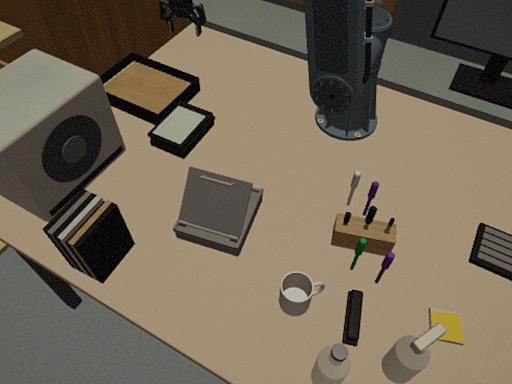

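View pics/top.png

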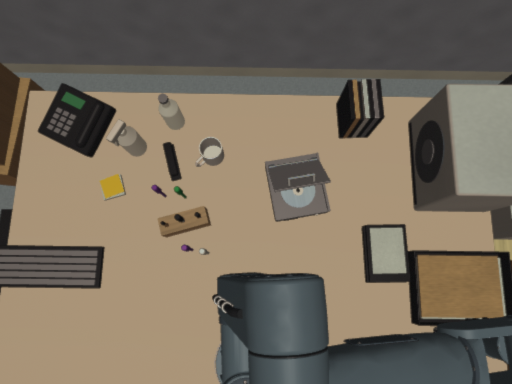

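Candidates for the rod (scene pixels):
- middle black handle in the stand (371,214)
- stand neighbours at (347,217) and (391,222)
- white look-alike (355,180)
- purple look-alikes (372,188) and (388,262)
- green look-alike (361,246)

By description it is the middle one in the stand, the tallest and thickest. The machine's front faces the robot, with its hinge on the far side. Next I measure and check in one close crop.

Run:
```python
from h import *
s=np.load('s.npz');t=np.load('t.npz')
a=cv2.resize(s['f'][165:285,325:405],None,fx=5,fy=5,interpolation=3)[:600,:400]
b=cv2.resize(s['f'][160:260,165:275],None,fx=3.6,fy=3.6,interpolation=3)
im=np.zeros((600,800,3),np.uint8);im[:a.shape[0],:400]=a;im[:b.shape[0],400:400+b.shape[1]]=b;save(im,'pics/crop.png')
for n,D in(('s',s),('t',t)):
    W=D['W'];f=D['f'].astype(int)
    # stand top
    r=(slice(195,262),slice(325,405)) if n=='s' else (slice(200,242),slice(150,215))
    w=W[r].reshape(-1,3);z=w[:,2]
    m=abs(z-.075)<.005
    print(n,'stand top',m.sum(),cv2.minAreaRect(w[m][:,:2].astype(np.float32)))
    for lo in(.085,.1,.115,.13,.145,.155): 
        m=(z>lo)&(z<.175); 
        k,l,st,ce=cv2.connectedComponentsWithStats(m.reshape(W[r].shape[:2]).astype(np.uint8),connectivity=8)
        print(lo,[(st[i,4],ce[i].round(0)+[r[1].start,r[0].start],np.median(w[(l==i).ravel()],0).round(4),w[(l==i).ravel(),2].max().round(3)) for i in range(1,k) if st[i,4]>1])
    r=(slice(160,255),slice(165,275)) if n=='s' else (slice(145,230),slice(255,340))
    w=W[r].reshape(-1,3);z=w[:,2]
    m=(z>.03)&(z<.25);print('machine all',cv2.minAreaRect(w[m][:,:2].astype(np.float32)))
    m=(z>.085)
    # lid plane
    q=w[m];P=q
    for _ in range(6):
        c=P.mean(0);nn=np.linalg.svd(P-c)[2][2];nn*=np.sign(nn[2]);d=(q-c)@nn;P=q[abs(d)<.004]
    print('lid plane',c,nn,np.arccos(nn[2]),'yaw',np.arctan2(nn[1],nn[0]))
    B=q[(d>.018)&(d<.035)];print('bar',len(B),B.mean(0),B.min(0),B.max(0), 'fit',np.linalg.svd(B-B.mean(0))[2][0])
```

```text
s stand top 1014 ((0.46098414063453674, 0.22895364463329315), (0.1451461762189865, 0.15739287436008453), 56.818782806396484)
0.085 [(np.int32(29), array([370., 197.]), array([0.3753, 0.208 , 0.099 ]), np.float64(0.106)), (np.int32(150), array([370., 215.]), array([0.4665, 0.2296, 0.141 ]), np.float64(0.166)), (np.int32(63), array([346., 217.]), array([0.4807, 0.177 , 0.1099]), np.float64(0.125)), (np.int32(57), array([389., 224.]), array([0.4488, 0.282 , 0.1174]), np.float64(0.137)), (np.int32(141), array([360., 247.]), array([0.5586, 0.2396, 0.1304]), np.float64(0.152)), (np.int32(86), array([388., 257.]), array([0.5607, 0.3088, 0.145 ]), np.float64(0.152))]
0.1 [(np.int32(11), array([371., 195.]), array([0.3753, 0.2085, 0.1021]), np.float64(0.106)), (np.int32(141), array([370., 215.]), array([0.4666, 0.2295, 0.1426]), np.float64(0.166)), (np.int32(42), array([347., 216.]), array([0.4797, 0.1771, 0.1164]), np.float64(0.125)), (np.int32(43), array([390., 222.]), array([0.4488, 0.282 , 0.1239]), np.float64(0.137)), (np.int32(123), array([360., 246.]), array([0.5586, 0.2396, 0.134 ]), 
[... 2727 characters left out ...]
64(0.169)), (np.int32(13), array([162., 222.]), array([0.4432, 0.2816, 0.1359]), np.float64(0.14))]
0.145 [(np.int32(39), array([177., 217.]), array([0.4562, 0.2286, 0.1633]), np.float64(0.169))]
0.155 [(np.int32(35), array([177., 217.]), array([0.4565, 0.2286, 0.1638]), np.float64(0.169))]
machine all ((0.586512565612793, -0.15321162343025208), (0.21355946362018585, 0.19023314118385315), 10.635494232177734)
lid plane [ 0.59824007 -0.14960254  0.13189203] [0.69914912 0.13477496 0.70215826] 0.7923721673383484 yaw 0.19043405010673745
bar 78 [ 0.58787511 -0.15266786  0.17933213] [ 0.57253705 -0.19501773  0.17259328] [ 0.59916884 -0.10990303  0.18544694] fit [-0.19564479  0.98065647  0.0060006 ]
```

View pics/crop.png

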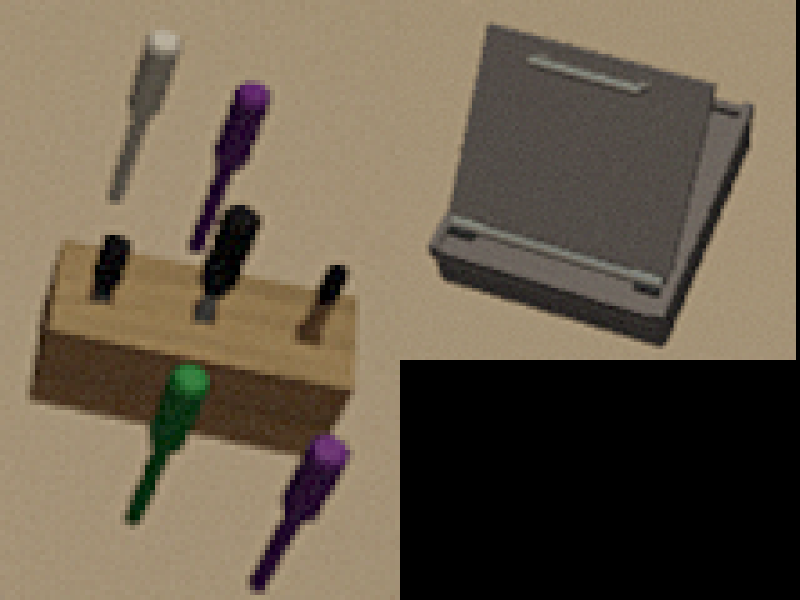

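The crop confirms the middle item: thick black handle on a steel shaft, with the marker and brush on either side, and the bar at about (585,75) in the crop. First I turn the jaws to line up with the stand's x.

```bash
python3 -m jog '[[[0,0,0],[0,-0.125,0],5],[[0,0,0],[0,-0.125,0],5],[[0,0,0],[0,-0.125,0],5],[[0,0,0],[0,-0.125,0],5],[[0,0,0],[0,-0.125,0],5],[[0,0,0],[0,-0.125,0],5],[[0,0,0],[0,-0.125,0],5],[[0,0,0],[0,-0.125,0],5],[[0,0,0],[0,-0.125,0],5],[[0,0,0],[0,-0.125,0],5],[[0,0,0],[0,-0.125,0],5],[[0,0,0],[0,-0.125,0],5]]'
cat > go.py <<'E'
import sys
from h import *
from scipy.spatial.transform import Rotation as Ro
# go.py x y z yaw(of tool x): remaining shift in tool cm and turn, tool down
o=ctrl.get_obs();q=o['eef_rot'];R=Ro.from_quat([*q[1:],q[0]])
x,y,z,w=map(float,sys.argv[1:5])
X=np.array([np.cos(w),np.sin(w),0]);Y=np.array([0,0,-1.]);T=Ro.from_matrix(np.stack([X,Y,np.cross(X,Y)],1))
print('t',o['time_s'],'pos',o['eef_pos'].round(4),'yaw',np.arctan2(*R.as_matrix()[[1,0],0]).round(3),'F',o['wrist_force'].round(2),'open',round(o['opening'],3))
d=np.array([x,y,z])-o['eef_pos']
print('shift now-frame cm',(R.inv().apply(d)*100).round(2),'after-turn cm',(T.inv().apply(d)*100).round(2),'turn',(R.inv()*T).as_rotvec().round(3))
E
python3 go.py .460 .2285 .23 .285
```

```text
time_s: 1.1
eef_pos: [0.1552, -0.5487, 0.2236]
eef_rot: [0.708, -0.698, -0.074, 0.073]
wrist_force: [-1.0, -0.3, -0.7]
opening: 0.587
t 1.1 pos [ 0.1552 -0.5487  0.2236] yaw 0.208 F [-0.99 -0.34 -0.73] open 0.587
shift now-frame cm [45.9   0.44 69.73] after-turn cm [51.11 -0.64 66.01] turn [-0.014 -0.077  0.003]
```

```bash
python3 -m jog '[[[0,-1,0],[-0.014,-0.077,0],5],[[2.3,-0.1,3],[0,0,0],5],[[2.3,-0.1,3],[0,0,0],5],[[2.3,-0.1,3],[0,0,0],5],[[2.3,-0.1,3],[0,0,0],5],[[2.3,-0.1,3],[0,0,0],5],[[2.3,-0.1,3],[0,0,0],5],[[2.3,-0.1,3],[0,0,0],5],[[2.3,-0.1,3],[0,0,0],5],[[2.3,-0.1,3],[0,0,0],5],[[2.3,-0.1,3],[0,0,0],5],[[2.3,-0.1,3],[0,0,0],5]]'
python3 go.py .460 .2285 .23 .285
```

```text
time_s: 2.1
eef_pos: [0.3014, -0.1462, 0.2406]
eef_rot: [0.702, -0.698, -0.101, 0.099]
wrist_force: [0.5, -0.9, -0.4]
opening: 0.588
t 2.1 pos [ 0.3014 -0.1462  0.2406] yaw 0.283 F [ 0.45 -0.9  -0.39] open 0.588
shift now-frame cm [25.69  1.34 31.55] after-turn cm [25.75  1.06 31.5 ] turn [-0.006 -0.002  0.003]
```

```bash
python3 -m jog '[[[2.4,0,3],[0,0,0],5],[[2.4,0,3],[0,0,0],5],[[2.4,0,3],[0,0,0],5],[[2.4,0,3],[0,0,0],5],[[2.4,0,3],[0,0,0],5],[[2.4,0,3],[0,0,0],5],[[2.4,0,3],[0,0,0],5],[[2.4,0,3],[0,0,0],5],[[2.4,0,3],[0,0,0],5],[[2.4,0,3],[0,0,0],5],[[0,0,0],[0,0,0],5]]'
python3 go.py .460 .2285 .19 .285
```

```text
time_s: 3.02
eef_pos: [0.4496, 0.2357, 0.242]
eef_rot: [0.701, -0.698, -0.104, 0.099]
wrist_force: [-1.9, -1.3, 0.1]
opening: 0.587
t 3.0167 pos [0.4496 0.2357 0.242 ] yaw 0.288 F [-1.91 -1.26  0.11] open 0.587
shift now-frame cm [ 0.75  5.2  -1.  ] after-turn cm [ 0.8   5.2  -0.98] turn [-0.004  0.003  0.008]
```

```bash
python3 -m jog '[[[0.6,2,-1],[0,0,0.006],5],[[0,2.5,0],[0,0,0],5],[[0,0,0],[0,0,0],5]]'
python3 go.py .458 .2287 .127 .285
python3 - <<'E'
from h import *
c=cam('wrist');save(c['frame'],'pics/w1.png')
W=pts(c);m=(W[...,2]>.14)&(W[...,2]<.175)&(np.hypot(W[...,0]-.458,W[...,1]-.229)<.03)
print(m.sum(),np.median(W[m],0),W[m].min(0),W[m].max(0))
E
```

```text
time_s: 3.27
eef_pos: [0.4585, 0.2316, 0.1952]
eef_rot: [0.701, -0.698, -0.105, 0.104]
wrist_force: [-1.2, -1.1, -0.9]
opening: 0.584
t 3.2667 pos [0.4585 0.2316 0.1952] yaw 0.296 F [-1.22 -1.07 -0.85] open 0.584
shift now-frame cm [-0.14  6.82 -0.29] after-turn cm [-0.13  6.82 -0.26] turn [-0.004  0.011  0.001]
1080 [0.45521144 0.23440536 0.16282575] [0.44624588 0.22043647 0.14031912] [0.46610265 0.24049462 0.16645931]
```

View pics/w1.png

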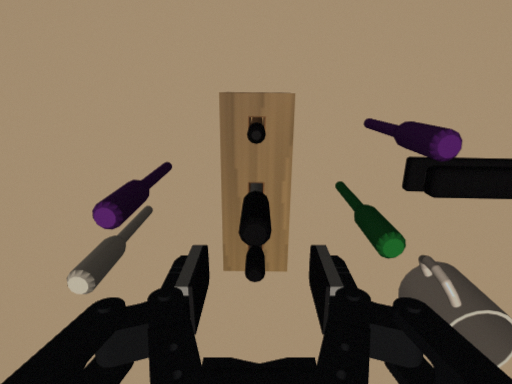

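The wrist view shows the rod at (256,215), centred between the open fingers at (195,270) and (325,270). The marker and brush lie across the jaw axis, clear of the fingers. Descend and grip.

```bash
python3 -m jog '[[[-0.15,2.2,-0.1],[0,0.01,0],5],[[0,2.3,0],[0,0,0],5],[[0,2.3,0],[0,0,0],5],[[0,0,0],[0,0,0],0],[[0,0,0],[0,0,0],0],[[0,0,0],[0,0,0],0],[[0,0,0],[0,0,0],0],[[0,0,0],[0,0,0],0],[[0,0,0],[0,0,0],0],[[0,0,0],[0,0,0],0]]'
python3 go.py .457 .2295 .127 .285
```

```text
time_s: 4.15
eef_pos: [0.4609, 0.2292, 0.1393]
eef_rot: [0.701, -0.699, -0.103, 0.097]
wrist_force: [-2.6, -0.2, -2.5]
opening: 0.215
t 4.15 pos [0.4609 0.2292 0.1393] yaw 0.283 F [-2.56 -0.24 -2.47] open 0.215
shift now-frame cm [-0.37  1.22  0.13] after-turn cm [-0.36  1.23  0.14] turn [-0.003 -0.002  0.01 ]
```

The descent stopped 12 mm short, so the grip is too near the handle top. Reopen, go lower and regrip.

```bash
python3 -m jog '[[[0,0,0],[0,0,0],5],[[0,0,0],[0,0,0],5],[[0,0,0],[0,0,0],5],[[0,0,0],[0,0,0],5],[[0,0.9,0],[0,0,0],5],[[0,0.8,0],[0,0,0],5],[[0,0,0],[0,0,0],5]]'
python3 go.py .457 .2295 .123 .285
```

```text
time_s: 4.73
eef_pos: [0.4672, 0.2308, 0.1257]
eef_rot: [0.702, -0.698, -0.108, 0.091]
wrist_force: [-0.2, 0.1, -0.7]
opening: 0.585
t 4.7333 pos [0.4672 0.2308 0.1257] yaw 0.283 F [-0.19  0.06 -0.71] open 0.585
shift now-frame cm [-1.02  0.24  0.16] after-turn cm [-1.02  0.27  0.16] turn [-0.002 -0.002  0.025]
```

```bash
python3 -m jog '[[[-0.5,0.1,0.1],[0,0,0.015],5],[[-0.5,0.1,0],[0,0,0.015],5],[[0,0,0],[0,0,0],5]]'
python3 go.py .457 .2295 .125 .285
```

```text
time_s: 4.98
eef_pos: [0.4555, 0.2285, 0.1218]
eef_rot: [0.7, -0.7, -0.096, 0.104]
wrist_force: [0.3, 0.1, 0.3]
opening: 0.582
t 4.9833 pos [0.4555 0.2285 0.1218] yaw 0.283 F [0.25 0.08 0.27] open 0.582
shift now-frame cm [ 0.17 -0.32  0.05] after-turn cm [ 0.17 -0.32  0.05] turn [-0.002 -0.002 -0.011]
```

```bash
python3 -m jog '[[[0.15,-0.3,0],[0,0,-0.01],5],[[0,0,0],[0,0,0],0],[[0,0,0],[0,0,0],0],[[0,0,0],[0,0,0],0],[[0,0,0],[0,0,0],0],[[0,0,0],[0,0,0],0],[[0,0,0],[0,0,0],0],[[0,0,0],[0,0,0],0]]'
python3 go.py .457 .2295 .125 .285
```

```text
time_s: 5.65
eef_pos: [0.4572, 0.229, 0.1255]
eef_rot: [0.701, -0.699, -0.1, 0.1]
wrist_force: [1.0, 1.1, -1.3]
opening: 0.215
t 5.65 pos [0.4572 0.229  0.1255] yaw 0.283 F [ 0.97  1.11 -1.32] open 0.215
shift now-frame cm [-0.01  0.05  0.05] after-turn cm [-0.01  0.05  0.05] turn [-0.002 -0.002  0.001]
```

Gripped. Lift straight up.

```bash
python3 -m jog '[[[0,-1,0],[0,0,0],0],[[0,-1.5,0],[0,0,0],0],[[0,-2,0],[0,0,0],0],[[0,-2,0],[0,0,0],0],[[0,-2,0],[0,0,0],0],[[0,-2.5,0],[0,0,0],0],[[0,-2.5,0],[0,0,0],0],[[0,-2.5,0],[0,0,0],0],[[0,-2.5,0],[0,0,0],0],[[0,-2.5,0],[0,0,0],0],[[0,-2,0],[0,0,0],0],[[0,0,0],[0,0,0],0]]'
python3 go.py .5777 -.1555 .34 .189
```

```text
time_s: 6.65
eef_pos: [0.456, 0.2281, 0.3733]
eef_rot: [0.701, -0.699, -0.102, 0.098]
wrist_force: [-0.1, 0.5, -0.0]
opening: 0.218
t 6.65 pos [0.456  0.2281 0.3733] yaw 0.283 F [-0.06  0.45 -0.01] open 0.218
shift now-frame cm [  0.97   3.25 -40.24] after-turn cm [  4.75   3.33 -39.96] turn [-0.002  0.094  0.006]
```

```bash
python3 -m jog '[[[0,0,-1],[0,0.094,0],0],[[0.2,0,-2.5],[0,0,0],0],[[0.4,0,-3.5],[0,0,0],0],[[0.4,0,-3.5],[0,0,0],0],[[0.4,0,-3.5],[0,0,0],0],[[0.4,0,-3.5],[0,0,0],0],[[0.4,0,-3.5],[0,0,0],0],[[0.4,0,-3.5],[0,0,0],0],[[0.4,0,-3.5],[0,0,0],0],[[0.4,0,-3.5],[0,0,0],0],[[0.4,0,-2.5],[0,0,0],0],[[0,0,0],[0,0,0],0]]'
python3 go.py .5777 -.1555 .34 .189
python3 - <<'E'
from h import *
c=cam('scene');f=c['frame'];np.savez('s2.npz',W=pts(c),f=f)
save(cv2.resize(f[80:280,130:330],None,fx=3,fy=3,interpolation=2),'pics/s2.png')
E
```

```text
time_s: 7.65
eef_pos: [0.5567, -0.1108, 0.3682]
eef_rot: [0.707, -0.701, -0.068, 0.067]
wrist_force: [-1.2, 0.4, -0.9]
opening: 0.216
t 7.65 pos [ 0.5567 -0.1108  0.3682] yaw 0.191 F [-1.23  0.44 -0.92] open 0.216
shift now-frame cm [ 1.21  2.79 -4.81] after-turn cm [ 1.23  2.82 -4.78] turn [-0.007  0.002  0.003]
```

View pics/s2.png

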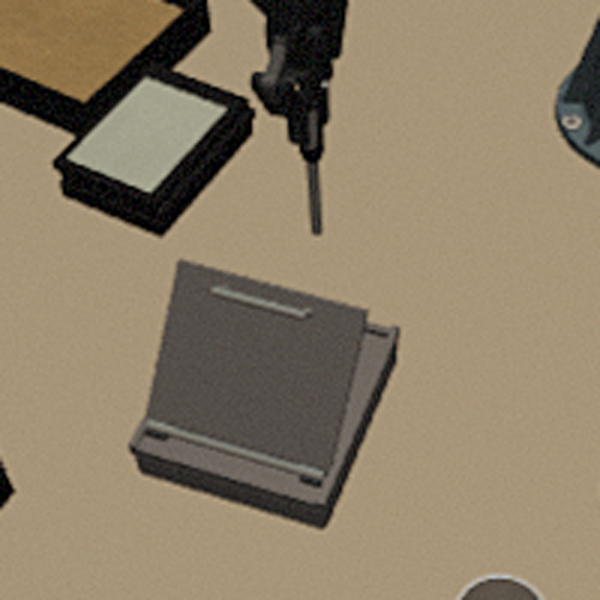

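The view shows the rod hanging straight in the gripper, with its tip at crop (317,233), which is scene (236,158). The loop bar runs from (215,290) to (308,313). Move nearer, above the entry, then measure the tip.

```bash
python3 -m jog '[[[0.4,0.8,-1.6],[-0.007,0,0],0],[[0.4,0.8,-1.6],[0,0,0],0],[[0.4,0.8,-1.5],[0,0,0],0],[[0,0.3,0],[0,0,0],0],[[0,0,0],[0,0,0],0]]'
python3 go.py .5777 -.1555 .34 .189
cat > tip.py <<'E'
from h import *
import sys
for n in ('scene','top'):
    c=cam(n);W=pts(c);p=ctrl.get_obs()['eef_pos']
    d=np.hypot(W[...,0]-p[0],W[...,1]-p[1])
    z=W[...,2]
    m=(d<.035)&(z>p[2]-.12)&(z<p[2]-.03) if len(sys.argv)<2 else (d<.035)&(z>.21)&(z<p[2]-.03)
    q=W[m]
    print(n,m.sum(),'zmin',q[:,2].min().round(4) if m.any() else None)
    for a in np.arange(p[2]-.12,p[2]-.03,.015):
        s=q[(q[:,2]>=a)&(q[:,2]<a+.015)]
        if len(s)>2: print('  z',(a+.0075).round(3),len(s),(np.median(s,0)-p).round(4))
    np.savez(n+'_l.npz',W=W,f=c['frame'])
E
python3 tip.py
```

```text
time_s: 8.12
eef_pos: [0.5765, -0.1511, 0.3376]
eef_rot: [0.706, -0.702, -0.069, 0.068]
wrist_force: [0.3, 0.7, -1.3]
opening: 0.213
t 8.1167 pos [ 0.5765 -0.1511  0.3376] yaw 0.194 F [ 0.27  0.72 -1.34] open 0.213
shift now-frame cm [ 0.04 -0.24 -0.45] after-turn cm [ 0.04 -0.24 -0.45] turn [-0.006  0.005  0.001]
scene 91 zmin 0.2288
  z 0.225 3 [ 0.0068  0.0025 -0.1065]
  z 0.24 17 [ 0.0067  0.0031 -0.0974]
  z 0.255 17 [ 0.0065  0.0037 -0.0813]
  z 0.27 17 [ 0.0069  0.0032 -0.0669]
  z 0.285 19 [ 0.0065  0.003  -0.0524]
  z 0.3 18 [ 0.0065  0.0029 -0.0382]
top 23 zmin 0.2286
  z 0.241 4 [-0.0043  0.0014 -0.0949]
  z 0.256 4 [-0.0035  0.0047 -0.0834]
  z 0.271 6 [-0.0031  0.0034 -0.066 ]
  z 0.286 4 [-0.0045  0.0024 -0.049 ]
  z 0.301 4 [-0.0034  0.0041 -0.0392]
```

```bash
python3 -m jog '[[[-0.1,1.2,-0.35],[-0.006,0.005,0],0],[[0,1.2,0],[0,0,0],0],[[0,1.2,0],[0,0,0],0],[[0,0,0],[0,0,0],0],[[0,0,0],[0,0,0],0]]'
python3 go.py .5754 -.1545 .29 .189
python3 - <<'E'
from h import *
a=cam('scene')['frame'][130:200,185:255];b=cam('top')['frame'][140:210,265:335]
save(np.hstack([cv2.resize(i,(400,400),interpolation=3) for i in(a,b)]),'pics/s3.png')
E
```

```text
time_s: 8.63
eef_pos: [0.5766, -0.1507, 0.3031]
eef_rot: [-0.703, 0.704, 0.07, -0.067]
wrist_force: [-0.9, -0.6, -0.4]
opening: 0.219
t 8.6333 pos [ 0.5766 -0.1507  0.3031] yaw 0.194 F [-0.92 -0.6  -0.43] open 0.219
shift now-frame cm [-0.2   1.31 -0.35] after-turn cm [-0.19  1.31 -0.35] turn [0.002 0.005 0.005]
```

View pics/s3.png

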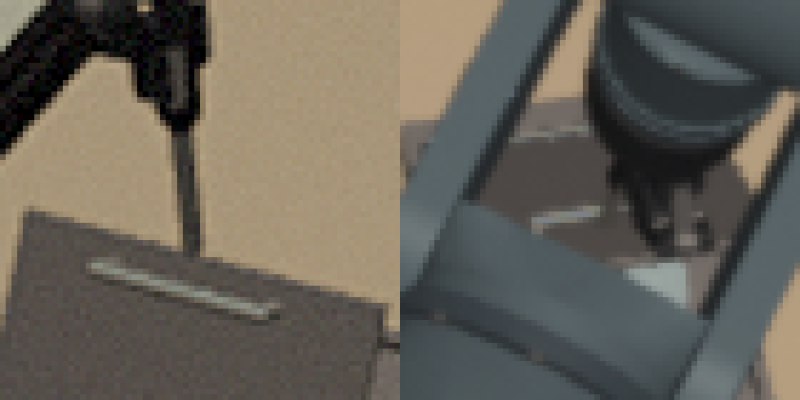

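The left half shows the rod tip at (192,250), over the loop's middle (182,290) and behind the bar. Lower further.

```bash
python3 -m jog '[[[-0.15,0.5,-0.3],[0,0,0],0],[[-0.1,0.5,-0.2],[0,0,0],0],[[0,0,0],[0,0,0],0]]'
python3 go.py .5754 -.1545 .272 .189
```

```text
time_s: 8.98
eef_pos: [0.5758, -0.1569, 0.2942]
eef_rot: [-0.703, 0.705, 0.071, -0.066]
wrist_force: [0.4, 0.2, -1.9]
opening: 0.218
t 8.9833 pos [ 0.5758 -0.1569  0.2942] yaw 0.194 F [ 0.43  0.19 -1.92] open 0.218
shift now-frame cm [-0.01  2.22  0.25] after-turn cm [0.   2.22 0.24] turn [0.004 0.005 0.007]
```

```bash
python3 -m jog '[[[0,0.7,0.1],[0,0,0.005],0],[[0,0.6,0],[0,0,0],0],[[0,0.5,0],[0,0,0],0],[[0,0,0],[0,0,0],0]]'
python3 go.py .5754 -.1545 .272 .189
```

```text
time_s: 9.32
eef_pos: [0.5757, -0.1565, 0.2744]
eef_rot: [-0.703, 0.705, 0.069, -0.067]
wrist_force: [0.1, -0.1, -1.2]
opening: 0.216
t 9.3167 pos [ 0.5757 -0.1565  0.2744] yaw 0.193 F [ 0.09 -0.09 -1.18] open 0.216
shift now-frame cm [0.01 0.24 0.2 ] after-turn cm [0.01 0.24 0.2 ] turn [0.004 0.004 0.002]
```

```bash
python3 -m jog '[[[0,0.25,0],[0,0,0],0],[[0.3,0,0],[0,0,0],0],[[0,0,0],[0,0,0],0]]'
python3 go.py .5754 -.1545 .272 .189
python3 - <<'E'
from h import *
a=cam('scene')['frame'][130:200,185:255];b=cam('wrist')['frame'];print(b.shape)
save(np.hstack([cv2.resize(a,(400,400),interpolation=3),cv2.resize(b[84:384,106:406],(400,400))]),'pics/s4.png')
E
```

```text
time_s: 9.57
eef_pos: [0.5787, -0.1557, 0.2709]
eef_rot: [-0.703, 0.705, 0.069, -0.068]
wrist_force: [-0.9, -0.1, -0.5]
opening: 0.217
t 9.5667 pos [ 0.5787 -0.1557  0.2709] yaw 0.193 F [-0.91 -0.14 -0.46] open 0.217
shift now-frame cm [-0.3  -0.11  0.18] after-turn cm [-0.3  -0.11  0.18] turn [0.003 0.004 0.001]
(384, 512, 3)
```

View pics/s4.png

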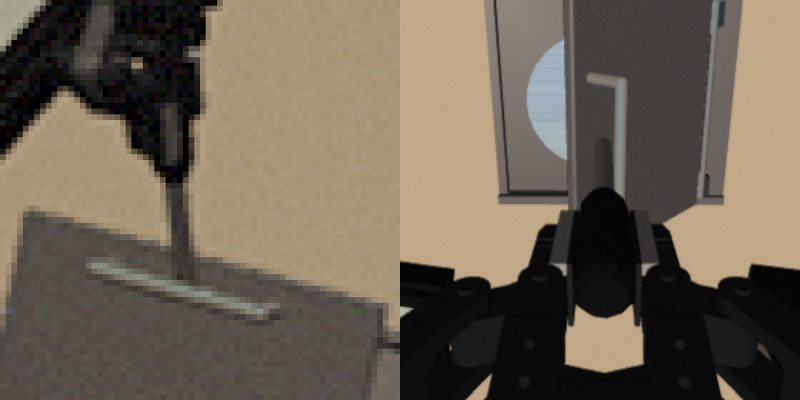

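Rod is inside the loop, passing behind the bar at left (180,285); the wrist view at (605,150) agrees. Push slowly along +x, rising slightly.

```bash
python3 -m jog '[[[0.5,-0.1,0.05],[0,0,0],0],[[0.5,-0.12,0],[0,0,0],0],[[0.5,-0.12,0],[0,0,0],0],[[0.5,-0.12,0],[0,0,0],0],[[0.5,-0.12,0],[0,0,0],0],[[0.5,-0.12,0],[0,0,0],0],[[0,0,0],[0,0,0],0]]'
cat > lid.py <<'E'
from h import *
c=cam('scene');W=pts(c);o=ctrl.get_obs();p=o['eef_pos']
e=np.array([np.cos(.189),np.sin(.189),0]);H=np.array([.588,-.154,.056])+.08*e
l=(W-H)@e;v=(W-H)@np.array([-e[1],e[0],0]);z=W[...,2]-.056
m=(abs(v)<.088)&(z>.03)&(z<.125)&(l>-.1)&(l<.1)
x,y=l[m],z[m];K=np.ones(len(x),bool)
for _ in range(8):
    k=np.polyfit(y[K],x[K],1);r=x-np.polyval(k,y);K=abs(r)<.005
th=np.arctan(k[0])
u=np.array([np.sin(th),np.cos(th)]);n=np.array([u[1],-u[0]])
s=l*u[0]+z*u[1];d=l*n[0]+z*n[1]
b=(abs(s-.14)<.012)&(d>.02)&(d<.04)&(abs(v)<.036)
print('t',o['time_s'],'lean',th.round(3),K.sum(),'panel off',np.median(d[m][K]).round(4),'bar l,z',np.median(l[b]).round(4),np.median(z[b]).round(4),b.sum(),'tcp l,v,tip z',((p-H)@e).round(4),((p-H)@[-e[1],e[0],0]).round(4),(p[2]-.110-.056).round(4),'F',o['wrist_force'].round(1))
E
python3 lid.py;python3 go.py .5754 -.1545 .28 .189
```

```text
time_s: 10.25
eef_pos: [0.6105, -0.1493, 0.2803]
eef_rot: [-0.702, 0.705, 0.068, -0.068]
wrist_force: [-1.3, 0.4, 0.4]
opening: 0.215
t 10.3 lean -0.528 2275 panel off 0.0037 bar l,z -0.0444 0.1364 102 tcp l,v,tip z -0.0574 0.0005 0.1141 F [ 0.2 -0.9 -0.7]
t 10.3 pos [ 0.6101 -0.1493  0.2801] yaw 0.193 F [ 0.22 -0.94 -0.68] open 0.22
shift now-frame cm [-3.51  0.01  0.15] after-turn cm [-3.51  0.01  0.14] turn [ 0.004  0.004 -0.   ]
```

The lid is rising as planned, at lean -0.53. Continue.

```bash
python3 -m jog '[[[0.5,-0.1,0],[0,0,0],0],[[0.5,-0.05,0],[0,0,0],0],[[0.5,-0.05,0],[0,0,0],0],[[0.5,0,0],[0,0,0],0],[[0.5,0,0],[0,0,0],0],[[0.5,0,0],[0,0,0],0],[[0.5,0,0],[0,0,0],0],[[0,0,0],[0,0,0],0]]'
python3 lid.py;python3 go.py .5754 -.1545 .28 .189
```

```text
time_s: 10.97
eef_pos: [0.6485, -0.1416, 0.2817]
eef_rot: [-0.702, 0.705, 0.068, -0.068]
wrist_force: [0.4, -0.4, -0.5]
opening: 0.217
t 11.0167 lean -0.251 1675 panel off 0.0045 bar l,z -0.0052 0.1442 107 tcp l,v,tip z -0.0186 0.0008 0.1156 F [-0.3  0.2 -0.5]
t 11.0167 pos [ 0.6481 -0.1417  0.2816] yaw 0.193 F [-0.27  0.24 -0.5 ] open 0.221
shift now-frame cm [-7.38  0.16  0.14] after-turn cm [-7.38  0.16  0.11] turn [0.004 0.004 0.   ]
```

```bash
python3 -m jog '[[[0.3,0,0],[0,0,0],0],[[0.3,0,0],[0,0,0],0],[[0.3,0,0],[0,0,0],0],[[0.3,0,0],[0,0,0],0],[[0.25,0,0],[0,0,0],0],[[0.25,0,0],[0,0,0],0],[[0.2,0,0],[0,0,0],0],[[0.2,0,0],[0,0,0],0],[[0,0,0],[0,0,0],0],[[0,0,0],[0,0,0],0]]'
python3 lid.py;python3 go.py .5754 -.1545 .28 .189
```

```text
time_s: 11.85
eef_pos: [0.6708, -0.1372, 0.2811]
eef_rot: [-0.703, 0.705, 0.068, -0.068]
wrist_force: [-0.1, -0.4, -0.1]
opening: 0.219
t 11.9 lean -0.091 1307 panel off 0.0047 bar l,z 0.0173 0.1431 108 tcp l,v,tip z 0.0045 0.0009 0.1151 F [ 0.6 -0.1 -1. ]
t 11.9 pos [ 0.6708 -0.1372  0.2811] yaw 0.193 F [ 0.56 -0.12 -0.97] open 0.217
shift now-frame cm [-9.7   0.11  0.13] after-turn cm [-9.7   0.11  0.1 ] turn [ 0.003  0.004 -0.   ]
```

```bash
python3 -m jog '[[[0.2,0.1,0],[0,0,0],0],[[0.2,0.1,0],[0,0,0],0],[[0.15,0.1,0],[0,0,0],0],[[0.15,0,0],[0,0,0],0],[[0,0,0],[0,0,0],0],[[0,0,0],[0,0,0],0],[[0,0,0],[0,0,0],0],[[0,0,0],[0,0,0],0],[[0,0,0],[0,0,0],0],[[0,0,0],[0,0,0],0]]'
python3 lid.py;python3 go.py .5754 -.1545 .28 .189
```

```text
time_s: 12.73
eef_pos: [0.6783, -0.1357, 0.2779]
eef_rot: [-0.703, 0.705, 0.068, -0.068]
wrist_force: [-0.2, -0.0, -0.3]
opening: 0.221
t 12.7833 lean -0.037 1186 panel off 0.0048 bar l,z 0.0253 0.1423 109 tcp l,v,tip z 0.0121 0.0009 0.1119 F [-1.2 -0.3 -1.4]
t 12.7833 pos [ 0.6783 -0.1358  0.2779] yaw 0.193 F [-1.16 -0.28 -1.45] open 0.216
shift now-frame cm [-10.46  -0.21   0.13] after-turn cm [-10.46  -0.21   0.1 ] turn [0.003 0.004 0.   ]
```

Lean is -0.037. Hold for a second and check that it is steady.

```bash
python3 -m jog '[[[0,0,0],[0,0,0],0],[[0,0,0],[0,0,0],0],[[0,0,0],[0,0,0],0],[[0,0,0],[0,0,0],0],[[0,0,0],[0,0,0],0],[[0,0,0],[0,0,0],0],[[0,0,0],[0,0,0],0],[[0,0,0],[0,0,0],0],[[0,0,0],[0,0,0],0],[[0,0,0],[0,0,0],0],[[0,0,0],[0,0,0],0],[[0,0,0],[0,0,0],0]]'
python3 lid.py
python3 - <<'E'
from h import *
f=cam('scene')['frame'];save(cv2.resize(f[90:330,150:420],None,fx=2.4,fy=2.4,interpolation=2),'pics/s5.png')
E
```

```text
time_s: 13.78
eef_pos: [0.6782, -0.1358, 0.2781]
eef_rot: [-0.703, 0.705, 0.068, -0.068]
wrist_force: [-0.4, -0.8, 1.0]
opening: 0.218
t 13.8333 lean -0.037 1182 panel off 0.0047 bar l,z 0.0254 0.1424 109 tcp l,v,tip z 0.0121 0.0009 0.112 F [-1.2  0.1 -1.1]
```

View pics/s5.png

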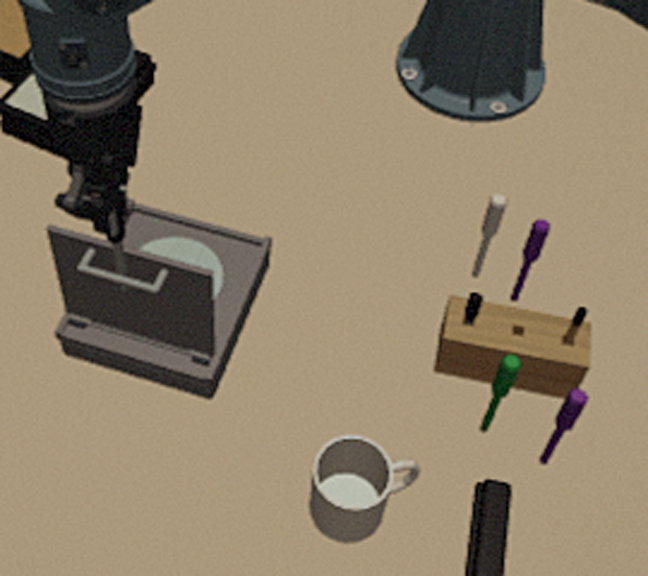

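The lid stands upright with the rod in the loop at (120,262). Marker and brush are still in the stand, and the mug and stapler look undisturbed. Lean did not change over one second, so I hand in.

```bash
python3 -c "
from bench import ctrl
print(ctrl.hand_in())"
```

```text
the job is handed in; nothing more can be done
None
```

I drew the rod from the stand's middle hole, lowered it behind the loop bar, swung the lid up and handed in at about 14 s while still holding the rod. The hand-in gave no verdict.

**Last checks:**
- **Lid:** the scene camera's depth data gave a lean of -0.037 rad, unchanged over the last second.
- **Rod:** it was still gripped, upright in the loop, with its end about 28 mm below the bar's centre and about 1 mm off the loop's middle. The depth comes from the gripper height and the rod length below it.
- **Force:** wrist readings stayed within about 2 N, which is mostly sensor noise. That is consistent with a light touch, but I could not measure the rod-on-lid force itself.
- **Clearance:** the gripper was about 55 mm above the lid's edge, worked out from the pose.
- **Other things:** the marker, brush, mug and stapler looked undisturbed in the last picture. The cases were outside that crop, so I did not recheck them; the arm never went near them.

**One correction on the way:** the first grip stopped 12 mm too high on the handle, so I reopened and gripped lower before lifting.

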